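# Sort the reagent pots

### The job

The three or four white blue-capped pots standing round the balance look alike, but hold different amounts. Stand the brass weight on the balance's red pan, then weigh the pots one at a time on the steel pan: stand those heavier than the brass weight upright on the narrow white ledge, and those lighter upright in the blue tray to be refilled. Finish with both pans empty, the brass weight back upright on its cork pad, and the amber bottle and marker left where they are.

Things in the scene. Friction and masses are not known exactly. Their poses are not given: they have to be found in the camera images.
- pot_1_mid (a point): white plastic pot with blue screw cap, round, 32 mm across, 58 mm tall, standing upright; the cap is fixed. The pots look alike (six are named, some are absent in a run); each holds a different amount and weighs between 50 and 155 g, drawn anew each time, and only the balance tells which are heavier than 100 g. (A like pot far at the back of the bench belongs to the room.) The point is on the pot's axis, half-way up (29 mm above its underside); z is up along the axis
- pot_2_mid (a point): white plastic pot with blue screw cap, round, 32 mm across, 58 mm tall, standing upright; the cap is fixed. The pots look alike (six are named, some are absent in a run); each holds a different amount and weighs between 50 and 155 g, drawn anew each time, and only the balance tells which are heavier than 100 g. (A like pot far at the back of the bench belongs to the room.) The point is on the pot's axis, half-way up (29 mm above its underside); z is up along the axis
- pot_3_mid (a point): white plastic pot with blue screw cap, round, 32 mm across, 58 mm tall, standing upright; the cap is fixed. The pots look alike (six are named, some are absent in a run); each holds a different amount and weighs between 50 and 155 g, drawn anew each time, and only the balance tells which are heavier than 100 g. (A like pot far at the back of the bench belongs to the room.) The point is on the pot's axis, half-way up (29 mm above its underside); z is up along the axis
- pot_4_mid (a point): white plastic pot with blue screw cap, round, 32 mm across, 58 mm tall, standing upright; the cap is fixed. The pots look alike (six are named, some are absent in a run); each holds a different amount and weighs between 50 and 155 g, drawn anew each time, and only the balance tells which are heavier than 100 g. (A like pot far at the back of the bench belongs to the room.) The point is on the pot's axis, half-way up (29 mm above its underside); z is up along the axis
- pot_5_mid (a point): white plastic pot with blue screw cap, round, 32 mm across, 58 mm tall, standing upright; the cap is fixed. The pots look alike (six are named, some are absent in a run); each holds a different amount and weighs between 50 and 155 g, drawn anew each time, and only the balance tells which are heavier than 100 g. (A like pot far at the back of the bench belongs to the room.) The point is on the pot's axis, half-way up (29 mm above its underside); z is up along the axis
- pot_6_mid (a point): white plastic pot with blue screw cap, round, 32 mm across, 58 mm tall, standing upright; the cap is fixed. The pots look alike (six are named, some are absent in a run); each holds a different amount and weighs between 50 and 155 g, drawn anew each time, and only the balance tells which are heavier than 100 g. (A like pot far at the back of the bench belongs to the room.) The point is on the pot's axis, half-way up (29 mm above its underside); z is up along the axis
- weight_mid (a point): brass reference weight, 100 g: a flat disc 38 mm across and 8 mm thick with an upright round grip on it, 14 mm across and reaching up to 34 mm above the underside (the grip is to be taken above the disc). The point is on its axis, half-way up (17 mm above its underside). It starts on its cork pad
- weight_pad: fixed round cork pad, 64 mm across, 3 mm thick: the home of the brass weight. Origin: centre of its underside
- balance: fixed two-pan balance with a grey base 80 x 270 x 18 mm; its beam lies along the balance's y axis, 54 mm above the bench, on a white column at its middle; behind a red pointer there stands a small white scale plate, its top 115 mm above the bench. Origin: centre of its underside; +y points to the sample pan
- beam (a joint): tilt of the balance beam in rad: 0 level (as when both pans are empty; a light spring brings it back), positive when the steel sample pan is down, negative when the red weight pan is down; stops at -0.13 and +0.13; it settles within about 1 s. The pans stay level and each moves about 14 mm up and down; where on a pan a thing stands does not alter the reading. The red pointer leans with the beam
- sample_pan_top (a point): centre of the top face of the plain steel sample pan, a flat disc 114 mm across without a rim, 110 mm from the beam's pivot; its top is 82 mm above the bench when level, 96 mm when up and 68 mm when down
- weight_pan_top (a point): centre of the top face of the red weight pan, at the other end of the beam; as the sample pan in size and height, but with a rim round it, 3 mm thick and 7 mm high above the top face
- ledge: fixed narrow white ledge on aluminium legs: its flat top is 46 mm (its x axis) by 220 mm (its y axis), 90 mm above the bench, without a rim. Origin: on the bench under its centre
- tray: fixed low blue tray, outside 110 mm (its x axis) by 220 mm (its y axis), walls 4 mm thick and 20 mm high, inner floor 4 mm above the bench. Origin: centre of its underside
- amber_bottle: amber glass bottle with blue cap, 75 mm across and 178 mm tall, a bystander. Origin: centre of its underside
- blue_marker: blue capped marker lying near the bench's front edge, 136 mm long, 12 mm high, a bystander. Origin: centre of its underside
There are look-alikes about, which are no part of the job. Leave any black look-alike of the part that bears pot_1_mid alone.

How it is judged:
On the way, in this order (a step that is already met when the one before it is completed fails the run):
1. the brass weight stands on the red pan, let go, and the beam is tipped to it (horizontal distance between weight_mid and weight_pan_top below 0.058 m and z of weight_mid in the frame of weight_pan_top between 0.011 and 0.023 m and contact force between the fingers and weight below 0.05 N and value of joint beam below -0.08 rad), for 0.2 s.
2. a pot stands on the steel pan, let go, with the brass weight on the red pan (horizontal distance between weight_mid and weight_pan_top below 0.058 m and z of weight_mid in the frame of weight_pan_top between 0.011 and 0.023 m and contact force between the fingers and weight below 0.05 N and ((horizontal distance between pot_1_mid and sample_pan_top below 0.058 m and z of pot_1_mid in the frame of sample_pan_top between 0.024 and 0.034 m and contact force between the fingers and pot_1 below 0.05 N) or (horizontal distance between pot_2_mid and sample_pan_top below 0.058 m and z of pot_2_mid in the frame of sample_pan_top between 0.024 and 0.034 m and contact force between the fingers and pot_2 below 0.05 N) or (horizontal distance between pot_3_mid and sample_pan_top below 0.058 m and z of pot_3_mid in the frame of sample_pan_top between 0.024 and 0.034 m and contact force between the fingers and pot_3 below 0.05 N) or (horizontal distance between pot_4_mid and sample_pan_top below 0.058 m and z of pot_4_mid in the frame of sample_pan_top between 0.024 and 0.034 m and contact force between the fingers and pot_4 below 0.05 N) or (horizontal distance between pot_5_mid and sample_pan_top below 0.058 m and z of pot_5_mid in the frame of sample_pan_top between 0.024 and 0.034 m and contact force between the fingers and pot_5 below 0.05 N) or (horizontal distance between pot_6_mid and sample_pan_top below 0.058 m and z of pot_6_mid in the frame of sample_pan_top between 0.024 and 0.034 m and contact force between the fingers and pot_6 below 0.05 N))), for 0.3 s.
At the end, for the whole second after the job is handed in: pots heavier than the 100 g weight stand upright (0.12 rad) on the ledge, lighter ones on the tray's floor (within 8 g: either); the weight stands upright, axis within 30 mm of its pad's centre; the beam is level within 0.04 rad, both pans empty (((x of pot_1_mid in the frame of ledge between -0.023 and 0.023 m and y of pot_1_mid in the frame of ledge between -0.11 and 0.11 m and z of pot_1_mid in the frame of ledge between 0.113 and 0.125 m and angle between pot_1_mid's own z axis and vertical below 0.12 rad and contact force between pot_1 and ledge above 0.9 N) or (x of pot_1_mid in the frame of tray between -0.05 and 0.05 m and y of pot_1_mid in the frame of tray between -0.105 and 0.105 m and z of pot_1_mid in the frame of tray between 0.026 and 0.04 m and angle between pot_1_mid's own z axis and vertical below 0.12 rad and contact force between pot_1 and tray below 1.06 N)) and ((x of pot_2_mid in the frame of ledge between -0.023 and 0.023 m and y of pot_2_mid in the frame of ledge between -0.11 and 0.11 m and z of pot_2_mid in the frame of ledge between 0.113 and 0.125 m and angle between pot_2_mid's own z axis and vertical below 0.12 rad and contact force between pot_2 and ledge above 0.9 N) or (x of pot_2_mid in the frame of tray between -0.05 and 0.05 m and y of pot_2_mid in the frame of tray between -0.105 and 0.105 m and z of pot_2_mid in the frame of tray between 0.026 and 0.04 m and angle between pot_2_mid's own z axis and vertical below 0.12 rad and contact force between pot_2 and tray below 1.06 N)) and ((x of pot_3_mid in the frame of ledge between -0.023 and 0.023 m and y of pot_3_mid in the frame of ledge between -0.11 and 0.11 m and z of pot_3_mid in the frame of ledge between 0.113 and 0.125 m and angle between pot_3_mid's own z axis and vertical below 0.12 rad and contact force between pot_3 and ledge above 0.9 N) or (x of pot_3_mid in the frame of tray between -0.05 and 0.05 m and y of pot_3_mid in the frame of tray between -0.105 and 0.105 m and z of pot_3_mid in the frame of tray between 0.026 and 0.04 m and angle between pot_3_mid's own z axis and vertical below 0.12 rad and contact force between pot_3 and tray below 1.06 N)) and ((x of pot_4_mid in the frame of ledge between -0.023 and 0.023 m and y of pot_4_mid in the frame of ledge between -0.11 and 0.11 m and z of pot_4_mid in the frame of ledge between 0.113 and 0.125 m and angle between pot_4_mid's own z axis and vertical below 0.12 rad and contact force between pot_4 and ledge above 0.9 N) or (x of pot_4_mid in the frame of tray between -0.05 and 0.05 m and y of pot_4_mid in the frame of tray between -0.105 and 0.105 m and z of pot_4_mid in the frame of tray between 0.026 and 0.04 m and angle between pot_4_mid's own z axis and vertical below 0.12 rad and contact force between pot_4 and tray below 1.06 N)) and ((x of pot_5_mid in the frame of ledge between -0.023 and 0.023 m and y of pot_5_mid in the frame of ledge between -0.11 and 0.11 m and z of pot_5_mid in the frame of ledge between 0.113 and 0.125 m and angle between pot_5_mid's own z axis and vertical below 0.12 rad and contact force between pot_5 and ledge above 0.9 N) or (x of pot_5_mid in the frame of tray between -0.05 and 0.05 m and y of pot_5_mid in the frame of tray between -0.105 and 0.105 m and z of pot_5_mid in the frame of tray between 0.026 and 0.04 m and angle between pot_5_mid's own z axis and vertical below 0.12 rad and contact force between pot_5 and tray below 1.06 N)) and ((x of pot_6_mid in the frame of ledge between -0.023 and 0.023 m and y of pot_6_mid in the frame of ledge between -0.11 and 0.11 m and z of pot_6_mid in the frame of ledge between 0.113 and 0.125 m and angle between pot_6_mid's own z axis and vertical below 0.12 rad and contact force between pot_6 and ledge above 0.9 N) or (x of pot_6_mid in the frame of tray between -0.05 and 0.05 m and y of pot_6_mid in the frame of tray between -0.105 and 0.105 m and z of pot_6_mid in the frame of tray between 0.026 and 0.04 m and angle between pot_6_mid's own z axis and vertical below 0.12 rad and contact force between pot_6 and tray below 1.06 N)) and horizontal distance between weight_mid and weight_pad below 0.03 m and height (world z) of weight_mid between 0.014 and 0.026 m and angle between weight_mid's own z axis and vertical below 0.15 rad and value of joint beam between -0.04 and 0.04 rad); the robot touches nothing.
It fails at once if the amber bottle or the marker is shifted more than 20 mm, or the bottle is tipped (distance of any of amber_bottle, blue_marker from where it was at the start of the episode above 0.02 m or angle between amber_bottle's own z axis and vertical above 0.3 rad).
Of pot_1, pot_2, pot_3, pot_4, pot_5, pot_6 only 3 to 4 are there at a start; the rules pass over those that are not, and their reading is None.
At some moment in a run one of weight may be knocked a few centimetres aside while the robot is not near it.
It also fails if it takes over 210 s, if anything falls off the work surface, if the arm or the gripper's body presses on something with over 40 N, if the wrist force passes 120 N, or if a joint passes its speed limit or range.

### The arm

A 7-joint arm with a two-finger parallel gripper is mounted at the origin on a cart in front of the work surface, level with it; the furniture and walls round the work are solid. World frame = base frame: x ahead of the robot, y to its left, z up, the work surface at z = 0. Lengths are in m, angles in rad, forces in N, time in s.
With the tool pointing down it reaches from about 0.425 to 0.875 m from the base axis. Payload 9.9 kg.
Tool frame: the origin (TCP) lies at the very end of the fingers, on their centre line; the grasp point (between the pads) lies 19 mm behind it; z points along the fingers, y is the line along which they close (so a half turn about z gives the same grasp; the last joint's range is limited). The gripper opens to 85 mm and grips with 20 to 120 N. Pads are 22 mm wide; open, the fingers measure 114 mm over their backs; the gripper's body (76 mm by 85 mm) begins 54 mm behind the grasp point. The pads swing forward as they close: fully open they stand 13 mm farther back than shut.
Start: joints at [1.129, 0.576, 0.025, 1.437, -0.015, 1.129, -0.057], TCP at [0.236, -0.632, 0.231] pointing down, gripper open.
Joint ranges: [-2.76, 2.76], [-0.34, 2.15], [-1.52, 1.57], [0.19, 2.46], [-1.09, 4.23], [0.17, 1.99], [-2.82, 2.82]. Speed limits (rad/s): [2.22, 2.22, 3.01, 3.01, 3.14, 3.14, 3.14].

### API

Orientations are given as a unit quaternion [x, y, z, w].
In Python, from cell import readout, imaging, r gives the robot as it stands.
- The arm moves only by the tool carry_out, never from a script. Its argument "motion" is a list of rows, each a list of 6 numbers: the shift along the tool's x, y, z in m, then the turn, a rotation vector about the tool's x, y, z in rad. In form: [[x, y, z, ax, ay, az], ...]. A call has 1 to 12 rows; each row shifts and turns the commanded pose from where the row before left it, along the tool's axes as they then stand; what a row does not reach is not made up. A row lasts 1/12 s, in which the tool goes at most 41.7 mm and 7.16 degrees, less where a joint would pass 70% of its speed; a pose out of reach is approached as far as the arm can. A call is refused whole if a number of a shift passes 0.0417 or a number of a turn 0.125, either way. A call with a gripper value outside its range is refused whole. "hand" is the finger opening in m, from 0 to 0.0854, set as the call begins (left out, the last holds). The fingers move at their own pace and stop on an object; "newtons" is the grip in N (left out, the last holds). Time passes only in rows, so rows that do not move let the fingers close. It gives the time, the measured TCP pose, the force, the opening and the grip force at its end, in the units of the state.
- readout.sense(): the state, without advancing time (a new reading comes with each control period).
- imaging.get_image(name): name is "side" or "top" or "wrist"; returns the picture (384x512x3 uint8, red, green, blue); there is no depth.
- imaging.camera_model(name): a dict with "vertical_fov" (degrees; the focal length in pixels is half the picture's height over the tangent of half this angle, whatever the lens; pixels are square), "cx", "cy" (the principal point, pixels), "R" (3x3) and "t" (3): a world point X has camera coordinates R X + t. Camera axes: x right, y down, z forward; pixel columns grow to the right and rows downward; lengths in m; the calibration is good to about 2 mm. A picture is of the moment at which its call begins: read the wrist's pose just before it. camera_model takes no time and is no camera call; for the wrist camera it gives the pose at the moment of the call.
- r.close_job(): hands the job in; it is judged then, once.
Trained networks look in the newest picture that a camera, given by its name, has taken for a name from the list of things; names that differ only in an ending like _2 or _b are one class to them, and where a whole thing is asked for, a point or a joint stands for the part that bears it (a point fixed in the world has none). Each returns a list of dicts, best first, with "conf" (0 to 1); they miss things now and then, are a little off and sometimes report something else, mostly with a low value. They report only what shows in the picture. A call takes as long as a camera call. They do not tell look-alikes from the thing itself.
- imaging.spot_in(camera, label): "box" ([left, top, width, height] in pixels, round what is visible of it).
The state is a dict: "time": time; "joints": joint angles; "joint_vel": joint speeds; "joint_torque": joint torques, N m; "eef_pos": TCP position; "tool_rot": TCP orientation; "wrist_force": force on the tool from outside, world axes, zero at the start; "moment": the same for the moment, N m; "width": opening from 0.0 (shut) to 1.0 (fully open); "gripper_force": force on a finger pad.
Only numpy, scipy, OpenCV 4.12 (cv2) and the standard library are available. Lean on these libraries where they do the work, as an engineer would, in place of code of your own. Each camera call takes 0.05 s, during which the arm holds its last target. There are 200 camera calls.

## Working session

There is one attempt and no reset: what is moved stays moved. The work goes in short steps, Python scripts to look and compute and a tool call to move; the robot and the scene stay as the last step left them, time stands still between calls to the robot, and variables do not carry over. Pictures are saved under pics/ and viewed, at most 16 in all, crops included, and the job is handed in when it is done.

Besides the shell and the picture viewer there is one more tool, called after "Call:" as name(argument=value, ...), one argument or row to a line, values as JSON. carry_out: Moves the arm, as the interface text tells. Its arguments: {"type":"object","properties":{"motion":{"type":"array","items":{"type":"array","items":{"type":"number"}}},"hand":{"type":"number"},"newtons":{"type":"number"}},"required":["motion"]}

```bash
mkdir -p pics; ls; cat > h.py <<'E'
import numpy as np, cv2
from cell import readout, imaging, r
from scipy.spatial.transform import Rotation as Ro
def ray(cam,u,v,m=None):
    m=m or imaging.camera_model(cam); f=192/np.tan(np.radians(m["vertical_fov"])/2)
    R=np.array(m["R"]);t=np.array(m["t"])
    return -R.T@t, R.T@np.array([(u-m["cx"])/f,(v-m["cy"])/f,1])
def onz(cam,u,v,z,m=None):
    c,d=ray(cam,u,v,m); return c+d*(z-c[2])/d[2]
def proj(cam,X):
    m=imaging.camera_model(cam); f=192/np.tan(np.radians(m["vertical_fov"])/2)
    p=np.array(m["R"])@np.array(X)+np.array(m["t"]); return p[:2]/p[2]*f+[m["cx"],m["cy"]]
def save(cam,name,s=1):
    im=imaging.get_image(cam); cv2.imwrite(f"pics/{name}.png",im[:,:,::-1]); return im
def st():
    s=readout.sense(); print(round(s["time"],2),np.round(s["eef_pos"],4),np.round(s["tool_rot"],4),"w",round(s["width"],3),"gf",np.round(s["gripper_force"],2))
    print("x,y,z axes cols\n",np.round(Ro.from_quat(s["tool_rot"]).as_matrix(),3)); return s
E
python3 - <<'E'
from h import *
np.set_printoptions(suppress=True)
st()
a=save("top","top0"); b=save("side","side0")
for c in("top","side"):
    m=imaging.camera_model(c);print(c,m["vertical_fov"],m["cx"],m["cy"],np.round(ray(c,256,192)[0],3),np.round(ray(c,256,192)[1],3))
for n in("pot_1_mid","weight_mid","weight_pad","balance","sample_pan_top","weight_pan_top","ledge","tray","amber_bottle","blue_marker"):
    try:
        for d in imaging.spot_in("top",n): 
            x,y,w,h=d["box"]; print(n,round(d["conf"],2),np.round(d["box"]),np.round(onz("top",x+w/2,y+h/2,0.03),3))
    except Exception as e: print(n,e)
cv2.imwrite("pics/both.png",cv2.resize(np.hstack([a,b])[:,:,::-1],(800,300)))
E
```

```text
pics
0.0 [ 0.2362 -0.6318  0.2304] [ 0.984   0.1779 -0.0002 -0.0008] w 0.997 gf 0.0
x,y,z axes cols
 [[ 0.937  0.35  -0.001]
 [ 0.35  -0.937  0.002]
 [-0.    -0.002 -1.   ]]
top 44.060273902108634 238.5343422687271 204.93071285954426 [ 0.396 -0.002  1.34 ] [ 0.16  -0.049 -0.987]
side 56.047615705574486 251.95796940330223 189.53723928212958 [ 0.409 -0.807  0.666] [ 0.193  0.788 -0.585]
weight_mid 0.61 [353. 237.  10.  12.] [ 0.473 -0.352  0.03 ]
weight_pad 0.73 [346. 230.  23.  23.] [ 0.476 -0.351  0.03 ]
sample_pan_top 0.59 [174. 225.  44.  40.] [0.458 0.097 0.03 ]
weight_pan_top 0.78 [256. 222.  42.  39.] [ 0.472 -0.128  0.03 ]
weight_pan_top 0.5 [210. 271.  51.  10.] [ 0.375 -0.014  0.03 ]
ledge 0.63 [254. 174.  88.  29.] [ 0.62  -0.187  0.03 ]
tray 0.66 [134. 153.  81.  42.] [0.653 0.16  0.03 ]
tray 0.61 [352. 236.  13.  12.] [ 0.474 -0.353  0.03 ]
amber_bottle 0.84 [214. 106.  31.  43.] [0.792 0.012 0.03 ]
blue_marker 0.56 [213. 270.  47.  12.] [ 0.375 -0.018  0.03 ]
```

View pics/top0.png

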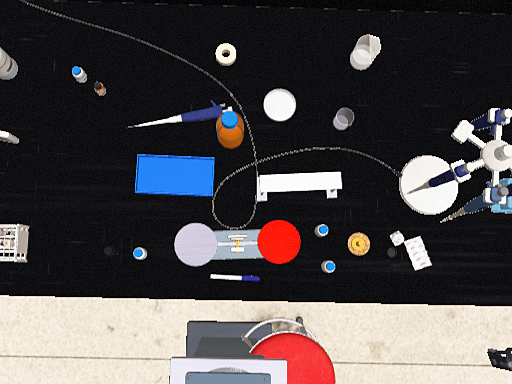

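View pics/side0.png

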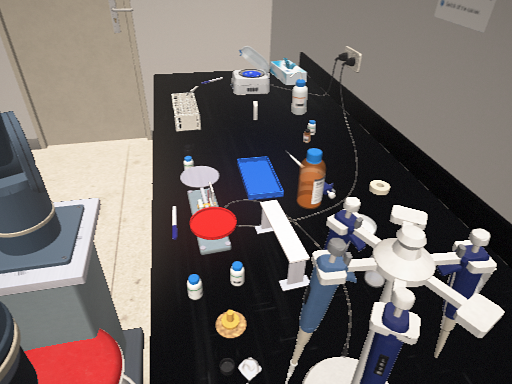

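The top view shows three candidate pots (caps near 140,253; 323,230; 329,267), with black look-alikes at 111,251 and 391,252. The brass weight is on its pad at 358,243, the red pan at 279,242 and the steel pan at 196,245. The side view agrees.

```bash
cat >> h.py <<'E'
def blobs(im,lo,hi,amin=20):
    hsv=cv2.cvtColor(im,cv2.COLOR_RGB2HSV); n,l,s,c=cv2.connectedComponentsWithStats(cv2.inRange(hsv,lo,hi))
    return [(c[i],s[i],l==i) for i in range(1,n) if s[i][4]>=amin]
E
python3 - <<'E'
from h import *
np.set_printoptions(suppress=True)
im=cv2.imread("pics/top0.png")[:,:,::-1].copy()
for c,s,_ in blobs(im,(95,150,120),(120,255,255)): print("blue",np.round(c,1),s,"z.058",np.round(onz("top",*c,.058),3),"z.02",np.round(onz("top",*c,.02),3))
for c,s,_ in blobs(im,(0,200,150),(5,255,255),200): print("red",np.round(c,1),s,np.round(onz("top",*c,.086),3))
for c,s,_ in blobs(im,(0,0,235),(179,20,255),200): 
    if c[1]<215 and c[0]<390: print("white",np.round(c,1),s,np.round(onz("top",*c,.09),3))
    
for c,s,_ in blobs(im,(110,5,150),(140,60,235),200): print("steel",np.round(c,1),s,np.round(onz("top",*c,.08),3))
for c,s,_ in blobs(im,(10,80,100),(25,255,255),30): print("brass",np.round(c,1),s,np.round(onz("top",*c,.01),3))
# ledge angle
for n,lo,hi,z in(("ledge",(0,0,235),(179,20,255),.09),("tray",(95,150,120),(120,255,255),.02)):
    for c,s,m in blobs(im,lo,hi,800):
        if c[1]<215 and c[0]<345 and c[1]>140:
            q=cv2.boxPoints(cv2.minAreaRect(np.argwhere(m)[:,::-1].astype(np.float32))); print(n,[np.round(onz("top",*p,z)[:2],3) for p in q])
s=readout.sense();m=imaging.camera_model("wrist"); c,d=ray("wrist",256,192,m)
T=Ro.from_quat(s["tool_rot"]).as_matrix(); print("wrist cam in tool",T.T@(c-s["eef_pos"]),T.T@d,m["vertical_fov"], np.round(np.array(m["R"])@T,2))
E
```

```text
blue [75.9 70. ] [72 66  9  9 59] z.058 [0.939 0.447 0.058] z.02 [0.955 0.46  0.02 ]
blue [218.6 109.5] [215 106   7   9  41] z.058 [0.835 0.042 0.058] z.02 [0.848 0.044 0.02 ]
blue [229.3 119.3] [222 111  16  18 223] z.058 [0.807 0.012 0.058] z.02 [0.819 0.012 0.02 ]
blue [174.5 174.6] [ 135  154   80   43 3046] z.058 [0.646 0.158 0.058] z.02 [0.654 0.163 0.02 ]
blue [323.  229.2] [319 226   9   8  50] z.058 [ 0.506 -0.25   0.058] z.02 [ 0.509 -0.257  0.02 ]
blue [137.7 252.7] [134 249   9   8  52] z.058 [0.431 0.248 0.058] z.02 [0.432 0.256 0.02 ]
blue [329.9 266.1] [326 263   9   8  50] z.058 [ 0.407 -0.268  0.058] z.02 [ 0.407 -0.276  0.02 ]
blue [249.9 277.9] [242 275  17   6  64] z.058 [ 0.371 -0.054  0.058] z.02 [ 0.37  -0.055  0.02 ]
red [278.6 241.3] [ 258  220   43   44 1468] [ 0.468 -0.127  0.086]
red [282.4 343.8] [251 333  76  25 531] [ 0.206 -0.139  0.086]
white [278.8 105.4] [264  92  31  28 702] [ 0.84  -0.123  0.09 ]
white [298.9 182.7] [ 257  172   85   29 1551] [ 0.626 -0.179  0.09 ]
steel [196.1 244.2] [ 175  223   59   43 1421] [0.456 0.091 0.08 ]
brass [99.7 88.3] [94 83 10 10 32] [0.906 0.391 0.01 ]
brass [230.3 133.4] [216 113  28  35 550] [0.781 0.009 0.01 ]
brass [358.4 243.6] [348 232  22  24 407] [ 0.472 -0.359  0.01 ]
ledge [array([ 0.645, -0.064]), array([ 0.661, -0.291]), array([ 0.592, -0.294]), array([ 0.577, -0.068])]
tray [array([0.6  , 0.273]), array([0.713, 0.274]), array([0.708, 0.052]), array([0.595, 0.054])]
wrist cam in tool [ 0.07078791 -0.00001971 -0.14327744] [-0.29572695  0.00246699  0.95541998] 58.30656717152492 [[-0.    1.   -0.  ]
 [-0.96 -0.   -0.28]
 [-0.28  0.    0.96]]
```

Call:
carry_out(
  motion=[
    [0,0,0,0,0,0.1193],
    [0,0,0,0,0,0.1193],
    [0,0,0,0,0,0.1193],
    [0.026,-0.03,0,0,0,0],
    [0.026,-0.03,0,0,0,0],
    [0.026,-0.03,0,0,0,0],
    [0.026,-0.03,0,0,0,0],
    [0.026,-0.03,0,0,0,0],
    [0.026,-0.03,0,0,0,0],
    [0.026,-0.03,0,0,0,0],
    [0.026,-0.03,0,0,0,0],
    [0.026,-0.03,0,0,0,0],
  ],
  hand=0.05,
)

```text
time: 1.6
eef_pos: [0.4715, -0.3607, 0.2316]
tool_rot: [1.0, -0.0, 0.0, 0.0]
wrist_force: [1.2, -0.7, 0.1]
width: 0.586
gripper_force: 0.0
```

```bash
python3 - <<'E'
from h import *
st(); im=save("wrist","w1")
for n in("weight_mid","weight_pad","pot_1_mid"):
    for d in imaging.spot_in("wrist",n): 
            x,y,w,h=d["box"]; print(n,round(d["conf"],2),np.round(d["box"]),np.round(onz("wrist",x+w/2,y+h/2,0.01),3))
E
```

```text
1.6 [ 0.4715 -0.3607  0.2316] [ 1.e+00 -1.e-04  2.e-04  1.e-04] w 0.586 gf 0.0
x,y,z axes cols
 [[ 1. -0.  0.]
 [-0. -1. -0.]
 [ 0.  0. -1.]]
weight_mid 0.92 [234. 134.  34.  36.] [ 0.48  -0.351  0.01 ]
weight_pad 0.94 [226. 124.  58.  59.] [ 0.474 -0.358  0.01 ]
weight_pad 0.37 [  0. 234.  17.  14.] [ 0.37  -0.074  0.01 ]
```

View pics/w1.png

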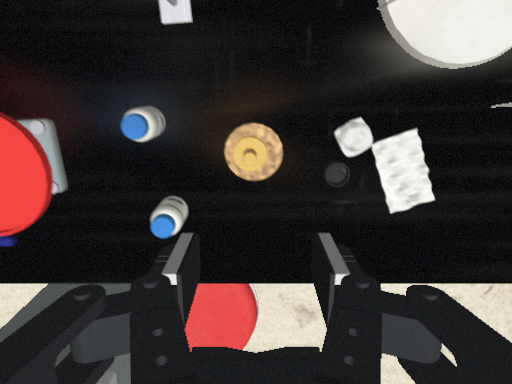

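```bash
python3 - <<'E'
from h import *
im=cv2.imread("pics/w1.png")[:,:,::-1].copy()
hsv=cv2.cvtColor(im,cv2.COLOR_RGB2HSV); print(hsv[152,235:268:4].tolist(), hsv[152,226:234:2].tolist())
for p in((251,152),(254,153)): print([np.round(onz("wrist",*p,z),4) for z in(.003,.011,.037)])
g=cv2.medianBlur(hsv[:,:,1],5)
for c,s,_ in blobs(im,(95,150,120),(120,255,255)): print("cap",np.round(c,1),s[:4],np.round(onz("wrist",*c,.058),3))
for c,s,_ in blobs(im,(0,200,120),(6,255,255),300): print("red",np.round(c,1),s[:4],np.round(onz("wrist",*c,.089),3))
for a in(130,150,170,190):
  for c,s,_ in blobs(im,(12,a,120),(30,255,255),100): print(a,"brass",np.round(c,1),s,np.round(onz("wrist",*c,.011),4))
st()
E
```

```text
[[20, 130, 234], [21, 129, 234], [19, 135, 198], [19, 138, 168], [18, 140, 160], [18, 140, 159], [21, 129, 234], [21, 129, 235], [18, 117, 211]] [[16, 107, 208], [16, 107, 188], [16, 107, 200], [17, 116, 217]]
[array([ 0.473 , -0.3566,  0.003 ]), array([ 0.4745, -0.3567,  0.011 ]), array([ 0.4793, -0.357 ,  0.037 ])]
[array([ 0.4719, -0.3599,  0.003 ]), array([ 0.4734, -0.3599,  0.011 ]), array([ 0.4783, -0.36  ,  0.037 ])]
cap [133.4 126.5] [121 115  26  24] [ 0.507 -0.25   0.058]
cap [162.2 226.5] [150 215  24  24] [ 0.408 -0.269  0.058]
cap [  5.3 241.9] [  0 239  12   7] [ 0.391 -0.11   0.058]
130 brass [249.7 155. ] [238 145  27  22 193] [ 0.4713 -0.3553  0.011 ]
1.8 [ 0.4714 -0.3611  0.2313] [ 1.0e+00  1.5e-03  1.0e-04 -0.0e+00] w 0.582 gf 0.0
x,y,z axes cols
 [[ 1.     0.003  0.   ]
 [ 0.003 -1.     0.   ]
 [ 0.    -0.    -1.   ]]
```

```bash
python3 -c "
import cv2;im=cv2.imread('pics/w1.png')[110:195,210:300];cv2.imwrite('pics/c1.png',cv2.resize(im,None,fx=6,fy=6,interpolation=2))"
```

```text
(no output)
```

View pics/c1.png

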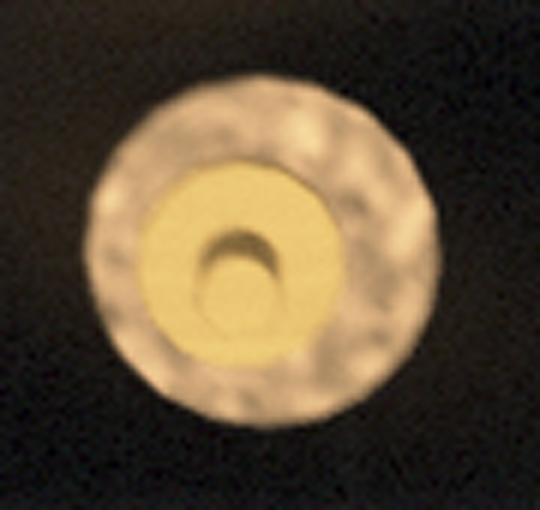

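The weight's disc is centred near pixel (250,154), which is world (0.472,-0.356). The pad is at about (0.474,-0.360).

Call:
carry_out(
  motion=[
    [0,-0.005,0.036,0,0,0],
    [0,0,0.036,0,0,0],
    [0,0,0.036,0,0,0],
    [0,0,0.036,0,0,0],
    [0,0,0.036,0,0,0],
    [0,0,0.02,0,0,0],
    [0,0,0.016,0,0,0],
    [0,0,0,0,0,0],
  ],
)

```text
time: 2.47
eef_pos: [0.4675, -0.3578, 0.0121]
tool_rot: [1.0, -0.001, -0.002, -0.001]
wrist_force: [0.1, -0.3, 0.3]
width: 0.586
gripper_force: 0.0
```

Call:
carry_out(
  motion=[
    [0,0,0,0,0,0],
    [0,0,0,0,0,0],
    [0,0,0,0,0,0],
    [0,0,0,0,0,0],
    [0,0,0,0,0,0],
    [0,0,0,0,0,0],
    [0,0,-0.01,0,0,0],
    [0,0,-0.03,0,0,0],
    [0,0,-0.04,0,0,0],
    [0,0,-0.04,0,0,0],
    [0,0,-0.03,0,0,0],
    [0,0,0,0,0,0],
  ],
  hand=0,
  newtons=40,
)

```text
time: 3.47
eef_pos: [0.473, -0.3592, 0.1728]
tool_rot: [1.0, -0.0, 0.005, 0.003]
wrist_force: [-0.0, -1.3, -1.8]
width: 0.147
gripper_force: 39.3
```

Call:
carry_out(
  motion=[
    [0,-0.033,0,0,0,0],
    [0,-0.033,0,0,0,0],
    [0,-0.033,0,0,0,0],
    [0,-0.033,0,0,0,0],
    [0,-0.033,0,0,0,0],
    [0,-0.033,0,0,0,0],
    [-0.004,-0.034,0,0,0,0],
    [0,0,0.02,0,0,0],
    [0,0,0.02,0,0,0],
    [0,0,0.015,0,0,0],
    [0,0,0,0,0,0],
    [0,0,0,0,0,0],
  ],
)

```text
time: 4.47
eef_pos: [0.466, -0.1251, 0.1104]
tool_rot: [1.0, -0.0, -0.001, -0.0]
wrist_force: [0.4, 0.7, -0.7]
width: 0.148
gripper_force: 39.4
```

```bash
python3 - <<'E'
from h import *
st(); im=save("wrist","w2")
for n in("weight_mid","weight_pan_top"):
    for d in imaging.spot_in("wrist",n): 
            x,y,w,h=d["box"]; print(n,round(d["conf"],2),np.round(d["box"]),np.round(onz("wrist",x+w/2,y+h/2,0.085),3))
E
```

```text
4.47 [ 0.466  -0.1251  0.1104] [ 1.e+00 -0.e+00 -7.e-04 -1.e-04] w 0.148 gf 39.4
x,y,z axes cols
 [[ 1.    -0.    -0.001]
 [-0.    -1.     0.   ]
 [-0.001 -0.    -1.   ]]
weight_mid 0.67 [217. 198.  79.  84.] [ 0.458 -0.126  0.085]
weight_pan_top 0.91 [149. 110. 216. 209.] [ 0.473 -0.127  0.085]
```

View pics/w2.png

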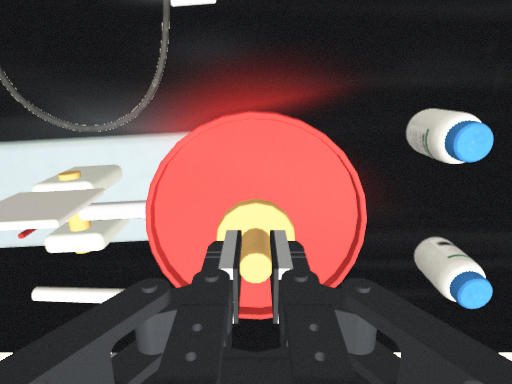

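The weight hangs upright between the pads, over the red pan (disc at 256,238, pan centred near 257,215).

Call:
carry_out(
  motion=[
    [0.004,0,0.01,0,0,0],
    [0,0,0.008,0,0,0],
    [0,0,0.005,0,0,0],
    [0,0,0.004,0,0,0],
    [0,0,0,0,0,0],
    [0,0,0,0,0,0],
  ],
)

```text
time: 5.12
eef_pos: [0.4701, -0.1253, 0.0829]
tool_rot: [1.0, -0.0, -0.001, -0.0]
wrist_force: [-0.2, -0.2, -0.4]
width: 0.148
gripper_force: 39.4
```

Call:
carry_out(
  motion=[
    [0,0,0,0,0,0],
    [0,0,0,0,0,0],
    [0,0,0,0,0,0],
    [0,0,0,0,0,0],
    [0,0,-0.02,0,0,0],
    [0,0,-0.03,0,0,0],
    [0,0,-0.03,0,0,0],
    [0,0.03,-0.03,0,0,0],
    [0.01,0.03,0,0,0,0],
    [0.01,0.03,0,0,0,0],
    [0,0,0,0,0,0],
    [0,0,0,0,0,0],
  ],
  hand=0.06,
)

```text
time: 6.12
eef_pos: [0.4903, -0.2164, 0.1928]
tool_rot: [1.0, -0.002, 0.0, 0.0]
wrist_force: [0.1, 0.6, -0.1]
width: 0.705
gripper_force: 0.0
```

```bash
python3 - <<'E'
from h import *
st(); im=save("wrist","w3"); s=save("side","s3")
cv2.imwrite("pics/c3.png",np.hstack([im[:,:,::-1],cv2.resize(s[150:280,160:266,::-1],None,fx=2.95,fy=2.954)])[:,:800])
for n in("weight_mid",):
    for d in imaging.spot_in("wrist",n): 
            x,y,w,h=d["box"]; print(n,round(d["conf"],2),np.round(d["box"]),np.round(onz("wrist",x+w/2,y+h/2,0.085),3))
for c,q,_ in blobs(im,(95,150,120),(120,255,255)): print("cap",np.round(c,1),q[:4],np.round(onz("wrist",*c,.058),3))
E
```

```text
6.12 [ 0.4903 -0.2164  0.1928] [ 1.0e+00 -1.6e-03  1.0e-04  3.0e-04] w 0.705 gf 0.0
x,y,z axes cols
 [[ 1.    -0.003  0.   ]
 [-0.003 -1.    -0.001]
 [ 0.     0.001 -1.   ]]
weight_mid 0.92 [116. 177.  51.  49.] [ 0.475 -0.126  0.085]
weight_mid 0.43 [  0. 263. 130.  19.] [ 0.414 -0.058  0.085]
cap [294.8 154.8] [281 141  28  28] [ 0.507 -0.246  0.058]
cap [311.7 261.9] [300 249  24  27] [ 0.409 -0.264  0.058]
cap [104.2 274.3] [ 80 270  48   9] [ 0.396 -0.076  0.058]
```

View pics/c3.png

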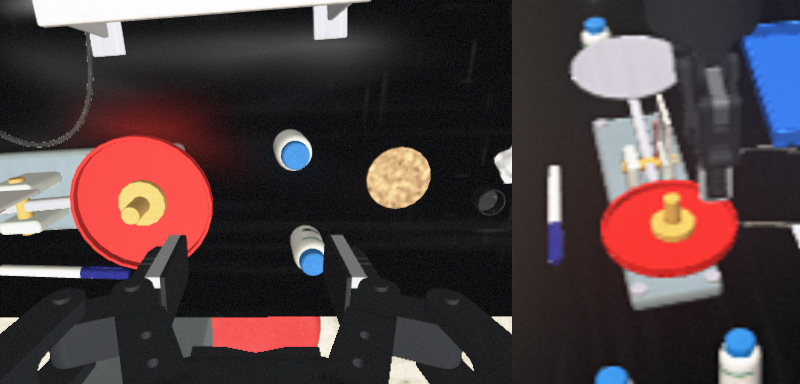

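The weight stands on the red pan and the beam has tipped down on that side. Next is pot A at (0.507,-0.248).

Call:
carry_out(
  motion=[
    [0.017,0.032,0,0,0,0],
    [0,0,0.035,0,0,0],
    [0,0,0.035,0,0,0],
    [0,0,0.035,0,0,0],
    [0,0,0.035,0,0,0],
    [0,0,0.02,0,0,0],
    [0,0,0.01,0,0,0],
    [0,0,0,0,0,0],
    [0,0,0,0,0,0],
  ],
)

```text
time: 7.02
eef_pos: [0.5077, -0.2462, 0.0232]
tool_rot: [1.0, 0.0, -0.0, -0.0]
wrist_force: [0.8, 1.2, 0.6]
width: 0.703
gripper_force: 0.0
```

Call:
carry_out(
  motion=[
    [0,0,0,0,0,0],
    [0,0,0,0,0,0],
    [0,0,0,0,0,0],
    [0,0,0,0,0,0],
    [0,0,0,0,0,0],
    [0,0,-0.01,0,0,0],
    [0,0,-0.03,0,0,0],
    [0,0,-0.04,0,0,0],
    [0,0,-0.04,0,0,0],
    [0,0,-0.04,0,0,0],
    [0,0,0,0,0,0],
    [0,0,0,0,0,0],
  ],
  hand=0,
  newtons=30,
)

```text
time: 8.02
eef_pos: [0.5087, -0.2474, 0.1866]
tool_rot: [1.0, -0.0, 0.003, 0.001]
wrist_force: [-0.2, 1.1, -1.5]
width: 0.364
gripper_force: 30.1
```

Call:
carry_out(
  motion=[
    [-0.005,-0.038,0,0,0,0],
    [-0.006,-0.038,0,0,0,0],
    [-0.006,-0.038,0,0,0,0],
    [-0.006,-0.038,0,0,0,0],
    [-0.006,-0.038,0,0,0,0],
    [-0.006,-0.038,0,0,0,0],
    [-0.006,-0.038,0,0,0,0],
    [-0.006,-0.038,0,0,0,0],
    [-0.005,-0.036,0,0,0,0],
    [0,0,0.015,0,0,0],
    [0,0,0,0,0,0],
    [0,0,0,0,0,0],
  ],
)

```text
time: 9.02
eef_pos: [0.4544, 0.0928, 0.1672]
tool_rot: [1.0, 0.0, -0.001, 0.001]
wrist_force: [-0.9, -0.3, -0.2]
width: 0.362
gripper_force: 30.1
```

```bash
python3 - <<'E'
from h import *
st(); im=save("wrist","w4")
for n in("sample_pan_top","pot_1_mid","ledge","tray"):
    for d in imaging.spot_in("wrist",n): 
            x,y,w,h=d["box"]; print(n,round(d["conf"],2),np.round(d["box"]),np.round(onz("wrist",x+w/2,y+h/2,0.096),3))
E
```

```text
9.02 [0.4544 0.0928 0.1672] [ 1.0e+00  2.0e-04 -1.3e-03  6.0e-04] w 0.362 gf 30.11
x,y,z axes cols
 [[ 1.     0.    -0.003]
 [ 0.    -1.    -0.001]
 [-0.003  0.001 -1.   ]]
sample_pan_top 0.63 [169. 109. 174. 136.] [0.47  0.091 0.096]
pot_1_mid 0.89 [ 41. 179.  62.  44.] [0.454 0.212 0.096]
pot_1_mid 0.86 [  1. 175.  16.  30.] [0.462 0.253 0.096]
ledge 0.54 [460.   0.  34.   4.] [ 0.572 -0.034  0.096]
tray 0.52 [169. 109. 177. 134.] [0.47  0.091 0.096]
```

View pics/w4.png

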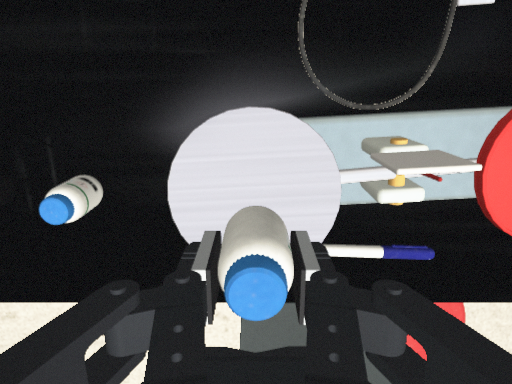

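The pot is held upright over the steel pan, which is centred near (254,195) in the image, or world (0.458,0.091). Lowering it now.

Call:
carry_out(
  motion=[
    [0.003,0.001,0.02,0,0,0],
    [0,0,0.015,0,0,0],
    [0,0,0.008,0,0,0],
    [0,0,0.004,0,0,0],
    [0,0,0.003,0,0,0],
    [0,0,0,0,0,0],
    [0,0,0,0,0,0],
  ],
)

```text
time: 9.85
eef_pos: [0.4587, 0.0922, 0.1182]
tool_rot: [1.0, -0.0, 0.0, -0.0]
wrist_force: [0.4, 0.4, -0.1]
width: 0.364
gripper_force: 30.2
```

Call:
carry_out(
  motion=[
    [0,0,0,0,0,0],
    [0,0,0,0,0,0],
    [0,0,0,0,0,0],
    [0,0,0,0,0,0],
    [0,0,0,0,0,0],
    [0,0,0,0,0,0],
    [0,0,0,0,0,0],
    [0,0,0,0,0,0],
    [0,0,0,0,0,0],
    [0,0,0,0,0,0],
    [0,0,0,0,0,0],
    [0,0,0,0,0,0],
  ],
  hand=0.06,
)

```text
time: 10.85
eef_pos: [0.4585, 0.0923, 0.1177]
tool_rot: [1.0, -0.0, -0.0, -0.0]
wrist_force: [-0.1, -0.2, 0.7]
width: 0.701
gripper_force: 0.0
```

```bash
cat >> h.py <<'E'
def look(tag,cam="wrist"):
    st(); im=save(cam,tag)
    for n in("weight_mid","sample_pan_top","weight_pan_top"):
        for d in imaging.spot_in(cam,n): 
            x,y,w,h=d["box"]; print(n,round(d["conf"],2),np.round(d["box"]))
    for c,q,_ in blobs(im,(95,150,120),(120,255,255)): print("cap",np.round(c,1),q[:4],np.round(onz(cam,*c,.058),3))
    # red pan width in side view
    return im
E
python3 - <<'E'
from h import *
im=look("w5"); s=save("side","s5")
cv2.imwrite("pics/c5.png",np.hstack([im[:,:,::-1],cv2.resize(s[150:280,160:266,::-1],None,fx=2.95,fy=2.954)])[:,:800])
E
```

```text
10.85 [0.4585 0.0923 0.1177] [ 1. -0. -0. -0.] w 0.701 gf 0.0
x,y,z axes cols
 [[ 1. -0. -0.]
 [-0. -1.  0.]
 [-0. -0. -1.]]
cap [ 16.6 241.1] [  0 223  37  37] [0.433 0.246 0.058]
cap [256.4 291.3] [225 258  64  68] [0.396 0.091 0.058]
cap [421.9 278. ] [414 277  17   3] [ 0.406 -0.019  0.058]
cap [445.4 278.7] [436 278  18   3] [ 0.406 -0.035  0.058]
cap [431.9 285.7] [405 281  59  12] [ 0.401 -0.026  0.058]
```

View pics/c5.png

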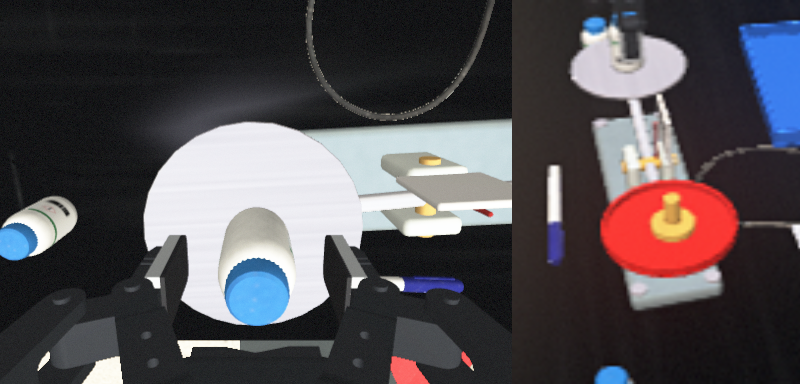

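The pot stands free. The red pan looks as low as before, which means a light pot; checking with numbers.

```bash
cat >> h.py <<'E'
def redrow(im):
    b=[q for c,q,_ in blobs(im,(0,200,100),(6,255,255),300) if c[0]>180 and c[1]<260]; return [list(q) for q in b]
E
python3 - <<'E'
from h import *
for n in("side0","s3","s5"): print(n,redrow(cv2.imread(f"pics/{n}.png")[:,:,::-1].copy()))
print("now",redrow(save("side","s6")))
for z in(.154,.140,.126): print(z,proj("wrist",[.4585,.0923,z]))
for z in(.068,.082,.096): print("side red pan bottom-centre",z,proj("side",[.468,-.127,z]))
E
```

```text
side0 [[np.int32(190), np.int32(207), np.int32(47), np.int32(33), np.int32(964)]]
s3 [[np.int32(190), np.int32(211), np.int32(46), np.int32(33), np.int32(846)]]
s5 [[np.int32(190), np.int32(211), np.int32(46), np.int32(33), np.int32(919)]]
now [[np.int32(190), np.int32(211), np.int32(46), np.int32(33), np.int32(922)]]
0.154 [254.85813287 293.06894632]
0.14 [254.8918042  272.60495437]
0.126 [254.91941766 255.82266798]
side red pan bottom-centre 0.068 [213.13429286 226.89632634]
side red pan bottom-centre 0.082 [212.87943834 222.61236229]
side red pan bottom-centre 0.096 [212.61989052 218.24950654]
```

The red pan's row is 211, the same as with the weight alone, so pot A is lighter and goes to the tray.

Call:
carry_out(
  motion=[
    [0,0,0,0,0,0],
    [0,0,0,0,0,0],
    [0,0,0,0,0,0],
    [0,0,0,0,0,0],
    [0,0,-0.01,0,0,0],
    [0,0,-0.04,0,0,0],
    [0.032,-0.018,0,0,0,0],
    [0.033,-0.018,0,0,0,0],
    [0.033,-0.018,0,0,0,0],
    [0.033,-0.018,0,0,0,0],
    [0.033,-0.018,0,0,0,0],
    [0.032,-0.018,0,0,0,0],
  ],
  hand=0,
)

```text
time: 12.15
eef_pos: [0.6558, 0.2011, 0.1675]
tool_rot: [1.0, -0.0, -0.0, 0.0]
wrist_force: [0.2, -0.4, -1.0]
width: 0.371
gripper_force: 31.5
```

Call:
carry_out(
  motion=[
    [0,0,0.03,0,0,0],
    [0,0,0.03,0,0,0],
    [0,0,0.03,0,0,0],
    [0,0,0.025,0,0,0],
    [0,0,0.013,0,0,0],
    [0,0,0.006,0,0,0],
    [0,0,0,0,0,0],
    [0,0,0,0,0,0],
  ],
)

```text
time: 12.82
eef_pos: [0.6552, 0.2004, 0.0349]
tool_rot: [1.0, -0.0, 0.001, -0.0]
wrist_force: [0.3, -0.3, 0.1]
width: 0.362
gripper_force: 31.6
```

Call:
carry_out(
  motion=[
    [0,0,0.005,0,0,0],
    [0,0,0.0025,0,0,0],
    [0,0,0,0,0,0],
  ],
)

```text
time: 13.07
eef_pos: [0.6546, 0.2003, 0.0267]
tool_rot: [1.0, -0.0, 0.0, -0.0]
wrist_force: [-0.1, 0.0, 0.0]
width: 0.366
gripper_force: 31.6
```

Call:
carry_out(
  motion=[
    [0,0,0,0,0,0],
    [0,0,0,0,0,0],
    [0,0,0,0,0,0],
    [0,0,-0.01,0,0,0],
    [0,0,-0.035,0,0,0],
    [0,0,-0.035,0,0,0],
    [0,0,-0.035,0,0,0],
    [-0.037,-0.008,0,0,0,0],
    [-0.037,-0.008,0,0,0,0],
    [-0.037,-0.008,0,0,0,0],
    [-0.037,-0.008,0,0,0,0],
    [-0.037,-0.008,0,0,0,0],
  ],
  hand=0.06,
)

```text
time: 14.07
eef_pos: [0.4679, 0.2404, 0.1423]
tool_rot: [1.0, -0.0, 0.001, -0.0]
wrist_force: [0.2, 1.5, -0.2]
width: 0.704
gripper_force: 0.0
```

```bash
python3 - <<'E'
from h import *
im=look("w7")
for d in imaging.spot_in("wrist","pot_1_mid"): print(np.round(d["box"]),round(d["conf"],2))
t=save("top","t7")
for c,q,_ in blobs(t,(95,150,120),(120,255,255)): print("cap",np.round(c,1),q[:4],np.round(onz("top",*c,.06),3))
cv2.imwrite("pics/c7.png",np.hstack([im[:,:,::-1],cv2.resize(t[140:288,120:220,::-1],(259,384))]))
E
```

```text
14.07 [0.4679 0.2404 0.1423] [ 1.e+00 -2.e-04  5.e-04 -4.e-04] w 0.704 gf 0.0
x,y,z axes cols
 [[ 1.    -0.     0.001]
 [-0.    -1.     0.001]
 [ 0.001 -0.001 -1.   ]]
sample_pan_top 0.94 [410. 135. 102. 180.]
sample_pan_top 0.52 [406. 134. 106. 177.]
cap [391.5   1.9] [207   0 305   7] [0.588 0.16  0.058]
cap [240.8 241.4] [226 225  31  34] [0.432 0.251 0.058]
[222. 202.  40.  51.] 0.67
[120. 195.  51.  53.] 0.56
cap [75.9 70. ] [72 66  9  9] [0.938 0.446 0.06 ]
cap [218.5 109.3] [215 106   7   9] [0.835 0.043 0.06 ]
cap [229.  118.8] [221 111  16  17] [0.808 0.013 0.06 ]
cap [174.9 174.6] [135 154  80  43] [0.646 0.157 0.06 ]
cap [137.7 252.7] [134 249   9   8] [0.431 0.248 0.06 ]
cap [329.9 266.1] [326 263   9   8] [ 0.407 -0.268  0.06 ]
cap [250.  277.9] [242 275  17   6] [ 0.371 -0.054  0.06 ]
```

View pics/c7.png

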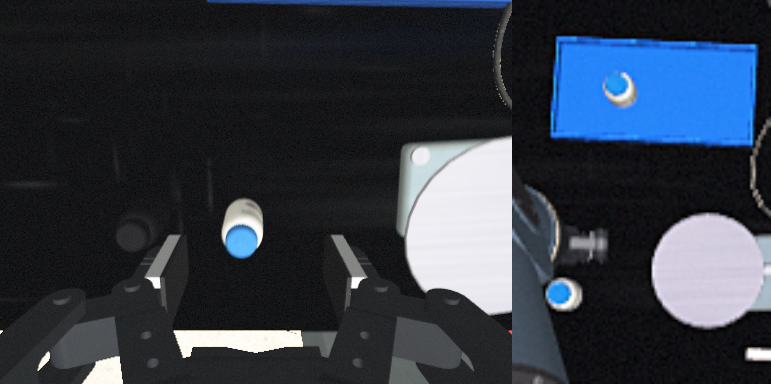

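Pot A stands upright in the tray (618,90 in the inset). Pot B is at (0.432,0.249), with the black look-alike to its left at (133,233), so I'll use a narrower opening.

Call:
carry_out(
  motion=[
    [-0.036,-0.009,0,0,0,0],
    [0,0,0.03,0,0,0],
    [0,0,0.03,0,0,0],
    [0,0,0.03,0,0,0],
    [0,0,0.02,0,0,0],
    [0,0,0.009,0,0,0],
    [0,0,0,0,0,0],
    [0,0,0,0,0,0],
  ],
  hand=0.05,
)

```text
time: 15.03
eef_pos: [0.4343, 0.249, 0.0224]
tool_rot: [1.0, -0.001, -0.0, 0.0]
wrist_force: [0.3, -0.7, 1.0]
width: 0.582
gripper_force: 0.0
```

Call:
carry_out(
  motion=[
    [0,0,0,0,0,0],
    [0,0,0,0,0,0],
    [0,0,0,0,0,0],
    [0,0,0,0,0,0],
    [0,0,0,0,0,0],
    [0,0,-0.01,0,0,0],
    [0,0,-0.03,0,0,0],
    [0,0,-0.035,0,0,0],
    [0,0,-0.035,0,0,0],
    [0,0,-0.03,0,0,0],
    [0,0,0,0,0,0],
    [0,0,0,0,0,0],
  ],
  hand=0,
)

```text
time: 16.03
eef_pos: [0.4342, 0.2498, 0.1647]
tool_rot: [1.0, -0.0, 0.002, -0.001]
wrist_force: [0.0, 0.4, -0.2]
width: 0.362
gripper_force: 30.1
```

Call:
carry_out(
  motion=[
    [0.004,0.0315,0,0,0,0],
    [0.005,0.0315,0,0,0,0],
    [0.005,0.0315,0,0,0,0],
    [0.005,0.0315,0,0,0,0],
    [0.005,0.0315,0,0,0,0],
    [0,0,0,0,0,0],
    [0,0,0.015,0,0,0],
    [0,0,0.015,0,0,0],
    [0,0,0.01,0,0,0],
    [0,0,0.004,0,0,0],
    [0,0,0.001,0,0,0],
    [0,0,0,0,0,0],
  ],
)

```text
time: 17.03
eef_pos: [0.4569, 0.0918, 0.1169]
tool_rot: [1.0, 0.0, -0.001, 0.0]
wrist_force: [0.1, 0.4, 0.1]
width: 0.366
gripper_force: 30.3
```

Call:
carry_out(
  motion=[
    [0,0,0,0,0,0],
    [0,0,0,0,0,0],
    [0,0,0,0,0,0],
    [0,0,0,0,0,0],
    [0,0,0,0,0,0],
    [0,0,0,0,0,0],
    [0,0,0,0,0,0],
    [0,0,0,0,0,0],
    [0,0,0,0,0,0],
    [0,0,0,0,0,0],
    [0,0,0,0,0,0],
    [0,0,0,0,0,0],
  ],
  hand=0.06,
)

```text
time: 18.03
eef_pos: [0.4575, 0.0917, 0.1172]
tool_rot: [1.0, -0.0, -0.0, -0.0]
wrist_force: [-0.2, 0.5, -0.8]
width: 0.704
gripper_force: 0.0
```

```bash
python3 - <<'E'
from h import *
im=look("w8"); s=save("side","s8"); print(redrow(s))
for z in(.154,.140,.126): print(z,proj("wrist",[.4585,.0923,z]))
cv2.imwrite("pics/c8.png",np.hstack([im[:,:,::-1],cv2.resize(s[150:280,160:266,::-1],None,fx=2.95,fy=2.954)])[:,:800])
E
```

```text
18.03 [0.4575 0.0917 0.1172] [ 1.e+00 -1.e-04 -0.e+00 -0.e+00] w 0.704 gf 0.0
x,y,z axes cols
 [[ 1. -0. -0.]
 [-0. -1.  0.]
 [-0. -0. -1.]]
sample_pan_top 0.86 [142. 121. 221. 202.]
cap [255.7 296.5] [224 263  64  68] [0.392 0.091 0.058]
cap [422.  277.5] [415 277  16   2] [ 0.406 -0.019  0.058]
cap [445.2 278.1] [437 277  18   3] [ 0.406 -0.035  0.058]
cap [432.  285.2] [405 280  59  12] [ 0.4   -0.027  0.058]
[[np.int32(190), np.int32(211), np.int32(46), np.int32(33), np.int32(917)]]
0.154 [253.44048257 291.42152768]
0.14 [253.6151524  271.00538982]
0.126 [253.75823568 254.2812197 ]
```

View pics/c8.png

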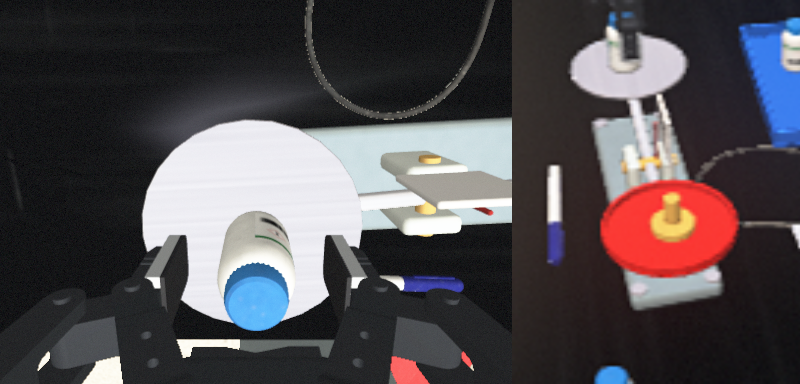

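Pot B also stays up (red pan row still 211), so it is lighter too and goes to the tray.

Call:
carry_out(
  motion=[
    [0,0,0,0,0,0],
    [0,0,0,0,0,0],
    [0,0,0,0,0,0],
    [0,0,0,0,0,0],
    [0,0,-0.015,0,0,0],
    [0,0,-0.035,0,0,0],
    [0.033,-0.005,0,0,0,0],
    [0.033,-0.005,0,0,0,0],
    [0.033,-0.005,0,0,0,0],
    [0.033,-0.005,0,0,0,0],
    [0.033,-0.005,0,0,0,0],
    [0.032,-0.005,0,0,0,0],
  ],
  hand=0,
)

```text
time: 19.28
eef_pos: [0.6559, 0.1219, 0.167]
tool_rot: [1.0, -0.0, -0.0, 0.0]
wrist_force: [1.0, 0.4, -0.7]
width: 0.361
gripper_force: 31.6
```

Call:
carry_out(
  motion=[
    [0,0,0.03,0,0,0],
    [0,0,0.03,0,0,0],
    [0,0,0.03,0,0,0],
    [0,0,0.025,0,0,0],
    [0,0,0.013,0,0,0],
    [0,0,0.008,0,0,0],
    [0,0,0.004,0,0,0],
    [0,0,0,0,0,0],
    [0,0,0,0,0,0],
  ],
)

```text
time: 20.03
eef_pos: [0.6553, 0.1219, 0.0285]
tool_rot: [1.0, -0.0, 0.001, -0.0]
wrist_force: [-1.5, -0.4, -0.8]
width: 0.368
gripper_force: 31.6
```

Call:
carry_out(
  motion=[
    [0,0,0.003,0,0,0],
    [0,0,0,0,0,0],
  ],
)

```text
time: 20.2
eef_pos: [0.6554, 0.1219, 0.0254]
tool_rot: [1.0, -0.0, 0.001, -0.0]
wrist_force: [0.5, 0.9, 0.1]
width: 0.361
gripper_force: 31.9
```

Call:
carry_out(
  motion=[
    [0,0,0,0,0,0],
    [0,0,0,0,0,0],
    [0,0,0,0,0,0],
    [0,0,-0.01,0,0,0],
    [0,0,-0.03,0,0,0],
    [0,0,-0.035,0,0,0],
    [0,0,-0.035,0,0,0],
    [0,0,-0.035,0,0,0],
    [-0.02,0.0325,0,0,0,0],
    [-0.02,0.0325,0,0,0,0],
    [-0.02,0.0325,0,0,0,0],
    [-0.02,0.0325,0,0,0,0],
  ],
  hand=0.05,
)

```text
time: 21.2
eef_pos: [0.5734, -0.0094, 0.1703]
tool_rot: [1.0, 0.0, 0.001, 0.0]
wrist_force: [0.5, -0.6, -0.5]
width: 0.585
gripper_force: 0.0
```

Call:
carry_out(
  motion=[
    [-0.02,0.0325,0,0,0,0],
    [-0.02,0.0325,0,0,0,0],
    [-0.02,0.0325,0,0,0,0],
    [-0.02,0.0325,0,0,0,0],
    [-0.02,0.0325,0,0,0,0],
    [-0.02,0.0325,0,0,0,0],
    [-0.02,0.0325,0,0,0,0],
    [-0.02,0.031,0,0,0,0],
    [0,0,0,0,0,0],
    [0,0,0,0,0,0],
  ],
)

```text
time: 22.03
eef_pos: [0.413, -0.2689, 0.1701]
tool_rot: [1.0, -0.003, 0.0, 0.0]
wrist_force: [1.2, 0.8, -0.5]
width: 0.584
gripper_force: 0.0
```

```bash
python3 - <<'E'
from h import *
im=look("w9"); t=save("top","t9")
cv2.imwrite("pics/c9.png",np.hstack([im[:,:,::-1],cv2.resize(t[140:288,120:220,::-1],(259,384))]))
E
```

```text
22.03 [ 0.413  -0.2689  0.1701] [ 1.0e+00 -2.7e-03  2.0e-04  4.0e-04] w 0.584 gf 0.0
x,y,z axes cols
 [[ 1.    -0.005  0.   ]
 [-0.005 -1.    -0.001]
 [ 0.     0.001 -1.   ]]
weight_mid 0.65 [ 3. 74. 73. 63.]
weight_pan_top 0.93 [  3.  20. 128. 173.]
cap [254.4 188.2] [240 173  29  31] [ 0.411 -0.265  0.058]
cap [ 27.6 214.5] [  0 210  55  10] [ 0.389 -0.086  0.058]
```

View pics/c9.png

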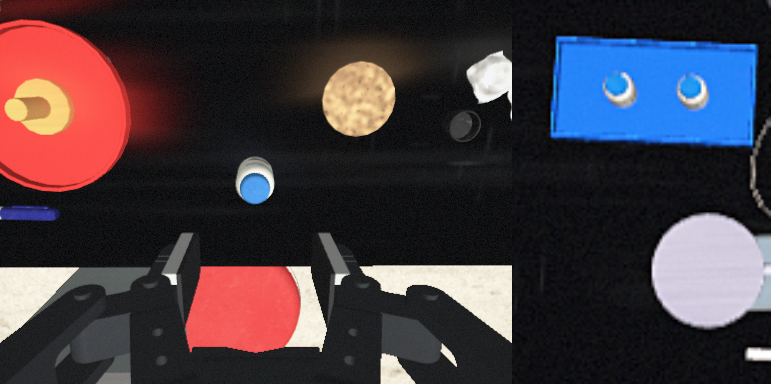

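Both pots stand in the tray, and pot C's cap is at (254,188), world (0.409,-0.267). The weight is still on the red pan.

Call:
carry_out(
  motion=[
    [-0.004,-0.002,0.03,0,0,0],
    [0,0,0.03,0,0,0],
    [0,0,0.03,0,0,0],
    [0,0,0.03,0,0,0],
    [0,0,0.018,0,0,0],
    [0,0,0.009,0,0,0],
    [0,0,0,0,0,0],
    [0,0,0,0,0,0],
  ],
)

```text
time: 22.95
eef_pos: [0.4109, -0.2643, 0.0225]
tool_rot: [1.0, 0.0, -0.0, -0.0]
wrist_force: [-0.2, 0.5, -0.1]
width: 0.586
gripper_force: 0.0
```

Call:
carry_out(
  motion=[
    [0,0,0,0,0,0],
    [0,0,0,0,0,0],
    [0,0,0,0,0,0],
    [0,0,0,0,0,0],
    [0,0,-0.01,0,0,0],
    [0,0,-0.03,0,0,0],
    [0,0,-0.04,0,0,0],
    [0,0,-0.04,0,0,0],
    [0,0,-0.037,0,0,0],
    [0.005,-0.035,0,0,0,0],
    [0.005,-0.035,0,0,0,0],
    [0.005,-0.035,0,0,0,0],
  ],
  hand=0,
)

```text
time: 23.95
eef_pos: [0.4255, -0.159, 0.1812]
tool_rot: [1.0, -0.001, 0.001, 0.0]
wrist_force: [2.2, 0.4, -0.7]
width: 0.368
gripper_force: 30.1
```

Call:
carry_out(
  motion=[
    [0.0046,-0.036,0,0,0,0],
    [0.0046,-0.036,0,0,0,0],
    [0.0046,-0.036,0,0,0,0],
    [0.0046,-0.036,0,0,0,0],
    [0.0046,-0.036,0,0,0,0],
    [0.0046,-0.035,0,0,0,0],
    [0.0046,-0.035,0,0,0,0],
    [0,0,0.02,0,0,0],
    [0,0,0.018,0,0,0],
    [0,0,0.012,0,0,0],
    [0,0,0.008,0,0,0],
    [0,0,0,0,0,0],
  ],
)

```text
time: 24.95
eef_pos: [0.4569, 0.09, 0.1207]
tool_rot: [1.0, -0.0, -0.001, 0.0]
wrist_force: [-0.1, 0.1, -0.4]
width: 0.362
gripper_force: 30.1
```

Call:
carry_out(
  motion=[
    [0,0,0.0025,0,0,0],
    [0,0,0.001,0,0,0],
    [0,0,0,0,0,0],
    [0,0,0,0,0,0],
  ],
)

```text
time: 25.28
eef_pos: [0.458, 0.0902, 0.1184]
tool_rot: [1.0, -0.0, 0.0, -0.0]
wrist_force: [0.2, -0.9, 0.8]
width: 0.364
gripper_force: 30.2
```

Call:
carry_out(
  motion=[
    [0,0,0,0,0,0],
    [0,0,0,0,0,0],
    [0,0,0,0,0,0],
    [0,0,0,0,0,0],
    [0,0,0,0,0,0],
    [0,0,0,0,0,0],
    [0,0,0,0,0,0],
    [0,0,0,0,0,0],
    [0,0,0,0,0,0],
    [0,0,0,0,0,0],
    [0,0,0,0,0,0],
    [0,0,0,0,0,0],
  ],
  hand=0.06,
)

```text
time: 26.28
eef_pos: [0.4577, 0.0903, 0.1178]
tool_rot: [1.0, -0.0, -0.0, -0.0]
wrist_force: [-0.1, -0.5, 0.2]
width: 0.701
gripper_force: 0.0
```

```bash
python3 - <<'E'
from h import *
im=look("w10"); s=save("side","s10"); print(redrow(s))
for z in(.154,.140,.126): print(z,proj("wrist",[.4585,.0923,z]))
cv2.imwrite("pics/c10.png",np.hstack([im[:,:,::-1],cv2.resize(s[150:280,160:266,::-1],None,fx=2.95,fy=2.954)])[:,:800])
E
```

```text
26.28 [0.4577 0.0903 0.1178] [ 1. -0. -0. -0.] w 0.701 gf 0.0
x,y,z axes cols
 [[ 1. -0. -0.]
 [-0. -1.  0.]
 [-0. -0. -1.]]
weight_mid 0.72 [218. 209.  75. 124.]
sample_pan_top 0.74 [143. 120. 218. 204.]
cap [255.9 296.3] [225 263  63  68] [0.392 0.09  0.058]
cap [419.5 277.3] [412 276  17   3] [ 0.406 -0.019  0.058]
cap [442.8 278. ] [432 277  21   3] [ 0.406 -0.035  0.058]
cap [429.7 285. ] [402 280  59  12] [ 0.4   -0.027  0.058]
[[np.int32(190), np.int32(211), np.int32(46), np.int32(33), np.int32(926)]]
0.154 [249.22994972 291.10397734]
0.14 [249.82094907 270.80101467]
0.126 [250.30546187 254.15624926]
```

View pics/c10.png

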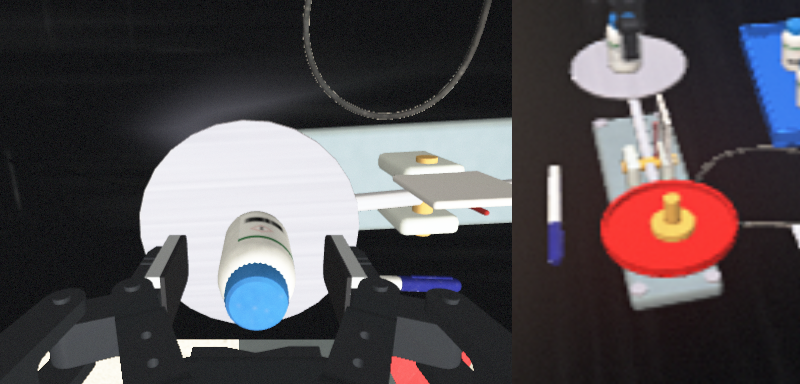

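Pot C also reads light, so I'll give it an extra second and re-check. I'll also scan for a fourth pot.

Call:
carry_out(
  motion=[
    [0,0,0,0,0,0],
    [0,0,0,0,0,0],
    [0,0,0,0,0,0],
    [0,0,0,0,0,0],
    [0,0,0,0,0,0],
    [0,0,0,0,0,0],
    [0,0,0,0,0,0],
    [0,0,0,0,0,0],
    [0,0,0,0,0,0],
    [0,0,0,0,0,0],
    [0,0,0,0,0,0],
    [0,0,0,0,0,0],
  ],
)

```text
time: 27.53
eef_pos: [0.4577, 0.0903, 0.1178]
tool_rot: [1.0, -0.0, -0.0, -0.0]
wrist_force: [0.3, -0.1, -0.0]
width: 0.701
gripper_force: 0.0
```

```bash
python3 - <<'E'
from h import *
s=save("side","s11"); print(redrow(s)[0])
t=save("top","t11")
for cam in("side","top"):
    for d in imaging.spot_in(cam,"pot_1_mid"):
        x,y,w,h=d["box"];print(cam,np.round(d["box"]),round(d["conf"],2),np.round(onz(cam,x+w/2,y+h/2,.03),3))
for n in("side0","s11"):
    im=cv2.imread(f"pics/{n}.png")[:,:,::-1].copy()
    for c,q,_ in blobs(im,(95,130,90),(120,255,255),12): print(n,np.round(c),q[2:],np.round(onz("side",*c,.055),2))
E
```

```text
[np.int32(190), np.int32(211), np.int32(46), np.int32(33), np.int32(940)]
side [185. 147.   8.  13.] 0.63 [0.438 0.319 0.03 ]
side [257. 170.   9.  21.] 0.62 [0.65  0.107 0.03 ]
top [107. 243.  11.  13.] 0.42 [0.438 0.323 0.03 ]
side0 [289.  64.] [11 11 35] [1.07 1.2  0.06]
side0 [276.  62.] [ 7  5 21] [1.01 1.25 0.06]
side0 [251.  74.] [18  6 81] [0.82 1.07 0.06]
side0 [300.  83.] [10  8 57] [1.04 0.89 0.06]
side0 [312. 121.] [ 7  4 22] [0.94 0.44 0.06]
side0 [314. 155.] [ 17  16 217] [0.85 0.19 0.06]
side0 [188. 158.] [ 8  6 35] [0.43 0.25 0.06]
side0 [259. 178.] [  47   44 1481] [0.64 0.09 0.06]
side0 [327. 187.] [ 8  7 38] [0.82 0.   0.06]
side0 [347. 224.] [17 15 45] [ 0.81 -0.17  0.06]
side0 [360. 243.] [ 9 13 49] [ 0.81 -0.24  0.06]
side0 [474. 255.] [ 6  3 12] [ 1.06 -0.33  0.06]
side0 [464. 259.] [ 5  5 13] [ 1.03 -0.34  0.06]
side0 [237. 265.] [11 10 87] [ 0.51 -0.25  0.06]
side0 [447. 269.] [23  9 90] [ 0.97 -0.35  0.06]
side0 [193. 279.] [12 11 95] [ 0.41 -0.27  0.06]
side0 [397. 327.] [21  9 56] [ 0.78 -0.47  0.06]
s11 [289.  64.] [11 11 36] [1.07 1.21 0.06]
s11 [276.  62.] [ 7  5 21] [1.01 1.25 0.06]
s11 [251.  74.] [18  6 81] [0.82 1.07 0.06]
s11 [300.  83.] [10  8 57] [1.04 0.89 0.06]
s11 [312. 121.] [ 7  4 22] [0.94 0.44 0.06]
s11 [314. 155.] [ 16  16 214] [0.85 0.19 0.06]
s11 [260. 179.] [  47   44 1236] [0.64 0.08 0.06]
s11 [327. 186.] [ 9  8 41] [0.82 0.   0.06]
s11 [347. 224.] [17 15 44] [ 0.81 -0.17  0.06]
s11 [360. 243.] [ 8 13 43] [ 0.81 -0.24  0.06]
s11 [483. 257.] [11  5 17] [ 1.08 -0.34  0.06]
s11 [464. 259.] [ 5  5 14] [ 1.03 -0.34  0.06]
s11 [448. 269.] [22  9 91] [ 0.97 -0.36  0.06]
s11 [391. 325.] [10  7 27] [ 0.77 -0.46  0.06]
s11 [402. 328.] [13  8 32] [ 0.79 -0.47  0.06]
```

No fourth pot anywhere and the reading has not changed, so all three are lighter. Pot C goes in the tray beyond pot A at y≈0.244, with the gripper turned 90° so its fingers clear pot A.

Call:
carry_out(
  motion=[
    [0,0,0,0,0,0],
    [0,0,0,0,0,0],
    [0,0,0,0,0,0],
    [0,0,0,0,0,0],
    [0,0,-0.015,0,0,0],
    [0,0,-0.035,0,0,0],
    [0.028,-0.022,0,0,0,0],
    [0.028,-0.022,0,0,0,0],
    [0.028,-0.022,0,0,0,0],
    [0.028,-0.022,0,0,0,0],
    [0.028,-0.022,0,0,0,0],
    [0.028,-0.022,0,0,0,0],
  ],
  hand=0,
)

```text
time: 28.73
eef_pos: [0.6267, 0.2233, 0.1675]
tool_rot: [1.0, -0.0, -0.0, 0.0]
wrist_force: [0.8, 0.7, -0.7]
width: 0.364
gripper_force: 31.7
```

Call:
carry_out(
  motion=[
    [0.028,-0.022,0,0,0,0],
    [0,0,0,0,0,-0.1208],
    [0,0,0,0,0,-0.1208],
    [0,0,0,0,0,-0.1208],
    [0,0,0,0,0,-0.1208],
    [0,0,0,0,0,-0.1208],
    [0,0,0,0,0,-0.1208],
    [0,0,0,0,0,-0.1208],
    [0,0,0,0,0,-0.1208],
    [0,0,0,0,0,-0.1208],
    [0,0,0,0,0,-0.1208],
    [0,0,0,0,0,-0.1208],
  ],
)

```text
time: 29.73
eef_pos: [0.6535, 0.244, 0.1674]
tool_rot: [0.785, 0.619, -0.0, -0.0]
wrist_force: [0.0, 0.4, -1.3]
width: 0.368
gripper_force: 31.7
```

Call:
carry_out(
  motion=[
    [0,0,0,0,0,-0.1208],
    [0,0,0,0,0,-0.1208],
    [0,0,0,0,0,0],
    [0,0,0.02,0,0,0],
    [0,0,0,0,0,0],
    [0,0,0,0,0,0],
  ],
)

```text
time: 30.23
eef_pos: [0.6529, 0.2437, 0.1467]
tool_rot: [0.708, 0.706, -0.001, -0.0]
wrist_force: [0.5, 0.4, -0.6]
width: 0.36
gripper_force: 31.7
```

```bash
python3 - <<'E'
from h import *
s=st(); im=save("wrist","w12")
for c,q,_ in blobs(im,(95,130,60),(120,255,255),300): print("blue",np.round(c,1),q)
x=[.655,.244,.004]
for p in([.655,.2,.062],[.655,.122,.062],[.655,.244,.062]): print(p,proj("wrist",p))
E
```

```text
30.23 [0.6529 0.2437 0.1467] [ 7.083e-01  7.059e-01 -1.400e-03 -4.000e-04] w 0.36 gf 31.65
x,y,z axes cols
 [[ 0.003  1.    -0.003]
 [ 1.    -0.003 -0.001]
 [-0.001 -0.003 -1.   ]]
blue [236.  133.3] [ 159   83  178  161 7926]
blue [255.7 279.8] [ 223  262   66   62 1237]
[0.655, 0.2, 0.062] [258.04321585 249.43665412]
[0.655, 0.122, 0.062] [258.12089228 338.43689072]
[0.655, 0.244, 0.062] [257.99313459 192.05446316]
```

View pics/w12.png

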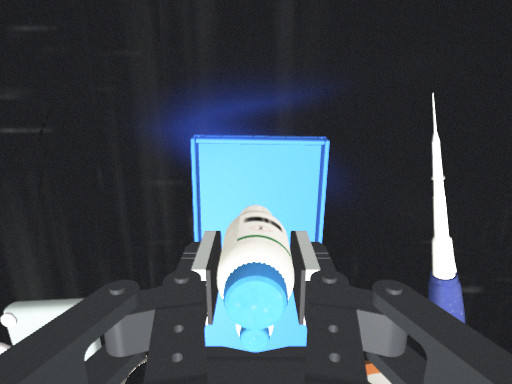

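```bash
python3 - <<'E'
from h import *
print("far end inner floor",onz("wrist",260,143,.004),"top rim",onz("wrist",260,135,.02))
print("sides rim",onz("wrist",192,150,.02),onz("wrist",329,150,.02))
E
```

```text
far end inner floor [0.65711786 0.26897517 0.004     ] top rim [0.65690644 0.27787326 0.02      ]
sides rim [0.60281635 0.26611851 0.02      ] [0.71180504 0.26579556 0.02      ]
```

The held pot lines up with the tray's far end, with about 10 mm clear to the wall.

Call:
carry_out(
  motion=[
    [0,0.002,0.03,0,0,0],
    [0,0,0.03,0,0,0],
    [0,0,0.03,0,0,0],
    [0,0,0.018,0,0,0],
    [0,0,0.008,0,0,0],
    [0,0,0.004,0,0,0],
    [0,0,0,0,0,0],
    [0,0,0,0,0,0],
  ],
)

```text
time: 30.95
eef_pos: [0.6566, 0.2448, 0.0293]
tool_rot: [0.707, 0.707, 0.001, 0.0]
wrist_force: [0.0, 0.6, -0.4]
width: 0.364
gripper_force: 31.7
```

Call:
carry_out(
  motion=[
    [0,0,0,0,0,0],
    [0,0,0,0,0,0],
    [0,0,0,0,0,0],
    [0,0,-0.01,0,0,0],
    [0,0,-0.03,0,0,0],
    [0,0,-0.035,0,0,0],
    [0,0,-0.035,0,0,0],
    [0,0,-0.035,0,0,0],
    [-0.033,-0.02,0,0,0,0],
    [-0.033,-0.02,0,0,0,0],
    [-0.033,-0.02,0,0,0,0],
    [-0.033,-0.02,0,0,0,0],
  ],
  hand=0.05,
)

```text
time: 31.95
eef_pos: [0.5747, 0.1111, 0.174]
tool_rot: [0.707, 0.707, 0.0, 0.001]
wrist_force: [1.3, -0.3, 0.8]
width: 0.583
gripper_force: 0.0
```

Call:
carry_out(
  motion=[
    [-0.034,-0.0147,0,0,0,0],
    [-0.034,-0.0147,0,0,0,0],
    [-0.034,-0.0147,0,0,0,0],
    [-0.034,-0.0147,0,0,0,0],
    [-0.034,-0.0147,0,0,0,0],
    [-0.034,-0.0147,0,0,0,0],
    [-0.033,-0.0147,0,0,0,0],
    [0,0,0,0,0,0],
    [0,0,0,0,0,0],
    [0,0,0,0,0,0],
  ],
)

```text
time: 32.78
eef_pos: [0.4731, -0.1243, 0.1736]
tool_rot: [0.707, 0.707, 0.001, 0.001]
wrist_force: [0.4, 0.6, -0.3]
width: 0.588
gripper_force: 0.0
```

```bash
python3 - <<'E'
from h import *
im=look("w13"); t=save("top","t13")
for d in imaging.spot_in("wrist","weight_mid"): 
    x,y,w,h=d["box"]; print(np.round(d["box"]),[np.round(onz("wrist",x+w/2,y+h/2,z),4) for z in(.074,.085)])
print(proj("wrist",[.472,-.126,.076]),proj("wrist",[.472,-.126,.102]))
cv2.imwrite("pics/c13.png",np.hstack([im[:,:,::-1],cv2.resize(t[140:288,120:220,::-1],(259,384))]))
E
```

```text
32.78 [ 0.4731 -0.1243  0.1736] [7.074e-01 7.068e-01 5.000e-04 5.000e-04] w 0.588 gf 0.0
x,y,z axes cols
 [[ 0.001  1.     0.001]
 [ 1.    -0.001  0.   ]
 [ 0.     0.001 -1.   ]]
weight_mid 0.56 [227. 160.  51.  53.]
sample_pan_top 0.27 [170.   0. 157. 255.]
weight_pan_top 0.72 [174. 106. 154. 152.]
cap [131.4  75.1] [129  72   6   7] [ 0.384 -0.045  0.058]
[227. 160.  51.  53.] [array([ 0.4709, -0.1234,  0.074 ]), array([ 0.471 , -0.1202,  0.085 ])]
[254.24772901 190.48545064] [254.16126481 202.04963402]
```

View pics/c13.png

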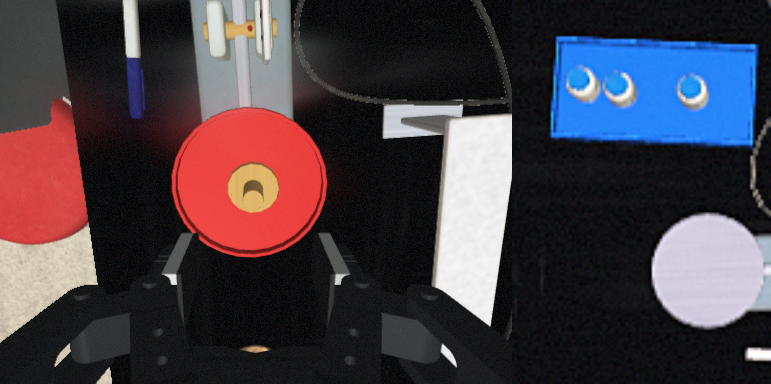

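All three pots stand upright in the tray. The weight's disc is at (253,188), world (0.471,-0.124), right under the gripper.

Call:
carry_out(
  motion=[
    [0,-0.001,0.03,0,0,0],
    [0,0,0.03,0,0,0],
    [0,0,0.02,0,0,0],
    [0,0,0.012,0,0,0],
    [0,0,0,0,0,0],
    [0,0,0,0,0,0],
  ],
)

```text
time: 33.58
eef_pos: [0.4716, -0.1241, 0.0805]
tool_rot: [0.707, 0.707, -0.0, -0.001]
wrist_force: [0.4, -0.1, 0.3]
width: 0.586
gripper_force: 0.0
```

Call:
carry_out(
  motion=[
    [0,0,0,0,0,0],
    [0,0,0,0,0,0],
    [0,0,0,0,0,0],
    [0,0,0,0,0,0],
    [0,0,0,0,0,0],
    [0,0,0,0,0,0],
    [0,0,-0.01,0,0,0],
    [0,0,-0.03,0,0,0],
    [0,0,-0.03,0,0,0],
    [0,0,0,0,0,0],
    [0,0,0,0,0,0],
  ],
  hand=0,
  newtons=40,
)

```text
time: 34.5
eef_pos: [0.4725, -0.125, 0.1527]
tool_rot: [0.707, 0.707, 0.001, 0.002]
wrist_force: [-1.6, 0.2, -1.2]
width: 0.145
gripper_force: 39.3
```

Call:
carry_out(
  motion=[
    [-0.034,0.002,0,0,0,0],
    [-0.034,0,0,0,0,0],
    [-0.034,0,0,0,0,0],
    [-0.034,0,0,0,0,0],
    [-0.033,0,0,0,0,0],
    [-0.033,0,0,0,0,0],
    [-0.033,0,0,0,0,0],
    [0,0,0.03,0,0,0],
    [0,0,0.03,0,0,0],
    [0,0,0.03,0,0,0],
    [0,0,0,0,0,0],
    [0,0,0,0,0,0],
  ],
)

```text
time: 35.5
eef_pos: [0.4721, -0.3587, 0.0592]
tool_rot: [0.707, 0.707, -0.0, -0.002]
wrist_force: [0.8, -0.1, -0.3]
width: 0.15
gripper_force: 39.3
```

Call:
carry_out(
  motion=[
    [0,0,0.025,0,0,0],
    [0,0,0.01,0,0,0],
    [0,0,0.006,0,0,0],
    [0,0,0,0,0,0],
    [0,0,0,0,0,0],
    [0,0,0,0,0,0],
  ],
)

```text
time: 36.0
eef_pos: [0.4741, -0.36, 0.0209]
tool_rot: [0.707, 0.707, 0.0, 0.001]
wrist_force: [0.1, 0.4, -1.1]
width: 0.146
gripper_force: 39.3
```

Call:
carry_out(
  motion=[
    [0,0,0.003,0,0,0],
    [0,0,0.002,0,0,0],
    [0,0,0,0,0,0],
    [0,0,0,0,0,0],
  ],
)

```text
time: 36.33
eef_pos: [0.4742, -0.3602, 0.0171]
tool_rot: [0.707, 0.707, -0.0, 0.001]
wrist_force: [-3.6, 3.2, 20.9]
width: 0.144
gripper_force: 41.7
```

Call:
carry_out(
  motion=[
    [0,0,0,0,0,0],
    [0,0,0,0,0,0],
    [0,0,0,0,0,0],
    [0,0,0,0,0,0],
    [0,0,-0.01,0,0,0],
    [0,0,-0.03,0,0,0],
    [0,0,-0.04,0,0,0],
    [0,0,-0.04,0,0,0],
    [0,0,-0.04,0,0,0],
    [0,0,0,0,0,0],
    [0,0,0,0,0,0],
    [0,0,0,0,0,0],
  ],
  hand=0.06,
)

```text
time: 37.33
eef_pos: [0.4731, -0.3597, 0.1751]
tool_rot: [0.707, 0.707, -0.0, 0.0]
wrist_force: [0.1, -0.5, -0.8]
width: 0.705
gripper_force: 0.0
```

```bash
python3 - <<'E'
from h import *
im=look("w14"); s=save("side","s14"); print(redrow(s)); t=save("top","t14")
for n in("weight_mid","weight_pad"):
  for d in imaging.spot_in("wrist",n): 
    x,y,w,h=d["box"]; print(n,np.round(d["box"]),np.round(onz("wrist",x+w/2,y+h/2,.007),4))
a=cv2.resize(s[130:280,150:290,::-1],(360,384)); b=cv2.resize(im[:,:,::-1],(400,300)); c=cv2.resize(t[140:288,120:400,::-1],(400,211))
cv2.imwrite("pics/c14.png",np.hstack([np.vstack([b,c]),cv2.resize(a,(380,511))]))
E
```

```text
37.33 [ 0.4731 -0.3597  0.1751] [ 7.073e-01  7.069e-01 -1.000e-04  1.000e-04] w 0.705 gf 0.0
x,y,z axes cols
 [[ 0.001  1.    -0.   ]
 [ 1.    -0.001 -0.   ]
 [-0.    -0.    -1.   ]]
weight_mid 0.62 [235. 147.  42.  41.]
weight_pan_top 0.72 [404.   2. 106.  98.]
[]
weight_mid [235. 147.  42.  41.] [ 0.474  -0.3607  0.007 ]
weight_pad [223. 128.  65.  70.] [ 0.4734 -0.3567  0.007 ]
```

View pics/c14.png

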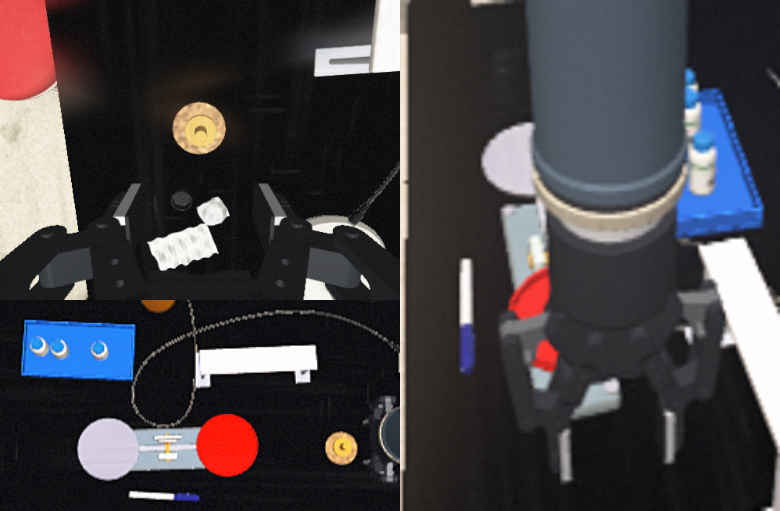

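The weight is upright on its pad (200,130), both pans are empty, and three pots stand in the tray. Handing in.

```bash
python3 -c "
from cell import r
print(r.close_job())"
```

```text
the job is handed in; nothing more can be done
None
```

The job is handed in; no verdict came back. All three pots I found weighed lighter than the brass weight and stand upright in the tray, so the ledge stays empty; the weight is back on its pad, both pans are empty, and I kept clear of the bottle and marker.

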